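# Hang the rinsed measuring cylinder on its drying peg

### The arm

A 6-joint arm with a two-finger parallel gripper is mounted at the origin on the work surface. World frame = base frame: x ahead of the robot, y to its left, z up, the work surface at z = 0. Lengths are in m, angles in rad, forces in N, time in s.
With the tool pointing down it reaches from about 0.35 to 0.775 m from the base axis. Payload 5.5 kg.
Tool frame: the origin (TCP) lies midway between the tips of the shut fingers; the grasp point (between the pads) lies 19 mm behind it; z points along the fingers, y is the line along which they close (so a half turn about z gives the same grasp; the last joint's range is limited). The gripper opens to 85 mm and grips with 20 to 120 N. Pads are 22 mm wide; open, the fingers measure 114 mm over their backs; the gripper's body (76 mm by 85 mm) begins 54 mm behind the grasp point. The pads swing forward as they close: fully open they stand 13 mm farther back than shut.
Start: joints at [-1.294, 0.313, 0.046, 1.304, 0, 1.431], TCP at [0.233, -0.526, 0.231] pointing down, gripper open.
Joint ranges: [-2.76, 2.76], [-0.86, 1.69], [-1.03, 1.26], [-2.2, 2.34], [-1.47, 1.5], [-3.14, 3.14]. Speed limits (rad/s): [2.57, 2.57, 3.14, 3.14, 3.14, 3.14].

### API

Orientations are given as a unit quaternion [w, x, y, z].
In Python, from workcell import telemetry, imaging, env gives the robot as it stands. The module is installed in compiled form; this text tells all that it offers.
- The arm moves only by the tool step_arm, never from a script. Its argument "moves" is a list of rows, each a list of 3 entries, a list of its own where there are three numbers: the shift along the tool's x, y, z in mm, then the turn, a rotation vector about the tool's x, y, z in rad, then the finger opening in mm, from 0 to 85.4. A call has 1 to 8 rows; each row is the pose to reach, as a shift and turn from the pose commanded when the call began, along the tool's axes at that moment; what a row does not reach only later rows make up. A row lasts 1/12 s, in which the tool goes at most 41.7 mm and 7.16 degrees, less where a joint would pass 70% of its speed; a pose out of reach is approached as far as the arm can. A call with a gripper value outside its range is refused whole. The fingers move at their own pace and stop on an object; "grip_force" is the grip in N (left out, the last holds). Time passes only in rows, so rows that repeat a pose let the fingers close. It gives the time, the measured TCP pose, the force, the opening and the grip force at its end, in the units of the state.
- telemetry.get_state(): the state, without advancing time (a new reading comes with each control period).
- imaging.read_camera(name): name is "side" or "top"; returns the picture (384x512x3 uint8, red, green, blue); there is no depth.
- imaging.camera_params(name): a dict with "camera_matrix" (3x3 intrinsics, pixels), "D" ([k1, k2, p1, p2, k3] as OpenCV has them; the pictures are not rectified), "pose" (4x4, takes a point from camera to world coordinates). Camera axes: x right, y up, looking along -z (the intrinsics and any distortion apply to the point x, -y, -z); pixel columns grow to the right and rows downward; lengths in m; the calibration is good to about 2 mm. A picture is of the moment at which its call begins. camera_params takes no time and is no camera call.
- env.hand_in(): hands the job in; it is judged then, once.
The state is a dict: "clock": time; "joint_pos": joint angles; "qvel": joint speeds; "tau": joint torques, N m; "tcp_pos": TCP position; "orientation": TCP orientation; "wrist_force": force on the tool from outside, world axes, zero at the start; "ft_torque": the same for the moment, N m; "finger_gap": finger opening in m; "grip_force": force on a finger pad.
Only numpy, scipy, OpenCV 4.12 (cv2) and the standard library are available. Lean on these libraries where they do the work, as an engineer would, in place of code of your own. Each camera call takes 0.05 s, during which the arm holds its last target. There are 200 camera calls.

### The job

The small white measuring cylinder standing rinsed on the black draining mat has to dry: turn it upside down over the one free peg of the white drying rack and lower it gently until its rim rests on that peg's support disc, which may be clamped at any height. Do not drop it, knock it over or ram it down; you may lay it on the mat to take a new grip. Leave it standing there free, and do not disturb the flask, the bottle, the beaker or the wash bottle.

Things in the scene. Friction and masses are not known exactly. Their poses are not given: they have to be found in the camera images.
- cylinder: white plastic measuring cylinder, 60 to 115 g, 170 mm high, standing upright: tube 30 mm outside, 25 mm inside, 155 mm deep, on a hexagonal foot 56 mm across flats, 9 mm thick. Origin on the axis, 85 mm from each end; z runs from foot to mouth; x and every 60 degrees from it face a flat of the foot. Lying on a flat it slopes 4.7 degrees down to the mouth, origin 21.7 mm up, and does not roll
- cylinder_mouth (a point): centre of the cylinder's mouth, on the tube's axis in the plane of the rim; z axis pointing out of the mouth
- mat: the black rubber draining mat, fixed, 320 x 420 mm and 3 mm thick, clear but for the cylinder; origin at the centre of its underside on the bench, y along its longer side
- rack: the drying rack, fixed to the bench: a white drip tray 310 x 110 mm with a 20 mm high rim and three identical upright pegs in a row, 110 mm apart, each with a support disc. Origin at the centre of its underside; x along the row of pegs (roughly away from the robot), y across the tray, z up
- peg: the free peg (any of the three places in the row), fixed: an upright round rod 16 mm thick, its rounded tip 100 mm above its origin (centre of its underside, on the tray floor; z up). A support disc 44 mm across with flat ribs on top is clamped on it to carry the rim. The rib tops are 20 to 70 mm above the origin, a new height each time that no pose tells: see or feel it. The disc does not slip
- peg_tip (a point): tip of the free peg, on its axis; the disc's rib tops lie 30 to 80 mm below it
- flask: a 50 ml conical glass flask, 49 mm in diameter and 85 mm high, already drying upside down on another peg, loose; origin at the centre of its base (which is now on top), z axis pointing down to its mouth
- bottle: a wide-mouthed white plastic bottle, 42 mm in diameter and 86 mm high, already drying upside down on another peg, loose; origin at the centre of its base (which is now on top), z axis pointing down to its mouth
- beaker: a glass beaker standing on the bench beyond the mat, 74 mm across and 95 mm high, loose; origin at the centre of its underside
- wash_bottle: a plastic wash bottle standing on the bench beyond the mat, 62 mm in diameter, 179 mm high with its bent spout, loose; origin at the centre of its underside
Things that resemble listed ones, but are neither listed nor needed, are in the scene too. Leave any orange or purple look-alike of the cylinder alone.

How it is judged:
At the end, for the whole second after the job is handed in: the cylinder stands released and still over the free peg, upside down within 3.5 degrees, mouth centre within 8 mm of the peg's axis and 25 to 85 mm below its tip (that is, on the disc); flask and bottle within 12 mm, beaker and wash bottle within 20 mm of their start (angle between cylinder's own z axis and vertical above 3.08 rad and horizontal distance between cylinder_mouth and peg_tip below 0.008 m and z of cylinder_mouth in the frame of peg_tip between -0.085 and -0.025 m and contact force between the fingers and cylinder below 0.05 N and linear speed of cylinder below 0.02 m/s and angular speed of cylinder below 0.3 rad/s and distance of each of flask, bottle from where it was at the start of the episode below 0.012 m and distance of each of beaker, wash_bottle from where it was at the start of the episode below 0.02 m); the robot touches nothing.
It fails at once if the cylinder is dropped, thrown or knocked over (moves faster than 0.4 m/s while not between the fingers) (contact force between the fingers and cylinder below 0.05 N and linear speed of cylinder above 0.4 m/s).
It fails at once if the cylinder falls or is moved hastily while it is over the free peg (faster than 0.25 m/s with its mouth below the tip) (horizontal distance between cylinder_mouth and peg_tip below 0.012 m and z of cylinder_mouth in the frame of peg_tip below 0 m and linear speed of cylinder above 0.25 m/s).
It fails at once if the cylinder is rammed against the free peg or its disc (more than 25 N) (contact force between cylinder and peg above 25 N).
It fails at once if the flask, the bottle, the beaker or the wash bottle is pushed away or knocked over (moved more than 12 mm on the rack, more than 20 mm on the bench) (distance of any of flask, bottle from where it was at the start of the episode above 0.012 m or distance of any of beaker, wash_bottle from where it was at the start of the episode above 0.02 m).
It also fails if it takes over 64 s, if anything falls off the work surface, if the arm or the gripper's body presses on something with over 40 N, if the wrist force passes 120 N, or if a joint passes its speed limit or range.

## Working session

There is one attempt and no reset: what is moved stays moved. The work goes in short steps, Python scripts to look and compute and a tool call to move; the robot and the scene stay as the last step left them, time stands still between calls to the robot, and variables do not carry over. Pictures are saved under pics/ and viewed, at most 12 in all, crops included, and the job is handed in when it is done.

Besides the shell and the picture viewer there is one more tool, called after "Emit:" as a command line: name --argument value ..., lists and objects as JSON in quotes. step_arm: Moves the arm, as the interface text tells. Its arguments: {"type":"object","properties":{"moves":{"type":"array"},"grip_force":{"type":"number"}},"required":["moves"]}

```bash
mkdir -p pics; cat > h.py <<'E'
import numpy as np, cv2
from workcell import telemetry, imaging, env
def cam(n):
    p=imaging.camera_params(n); return np.array(p["camera_matrix"],float),np.array(p["D"],float),np.array(p["pose"],float)
F=np.diag([1,-1,-1.])
def proj(n,P):
    K,D,T=cam(n); P=np.atleast_2d(P).astype(float)
    c=(P-T[:3,3])@T[:3,:3]@F
    return cv2.projectPoints(c,np.zeros(3),np.zeros(3),K,D)[0][:,0]
def ray(n,uv):
    K,D,T=cam(n); x=cv2.undistortPoints(np.array([[uv]],float),K,D)[0,0]
    d=T[:3,:3]@F@np.array([x[0],x[1],1]); return T[:3,3],d/np.linalg.norm(d)
def atz(n,uv,z):
    o,d=ray(n,uv); return o+d*(z-o[2])/d[2]
def tri(uvs,uvt):
    o1,d1=ray("side",uvs);o2,d2=ray("top",uvt)
    A=np.stack([d1,-d2],1); s=np.linalg.lstsq(A,o2-o1,rcond=None)[0]
    a=o1+d1*s[0];b=o2+d2*s[1]; return (a+b)/2,np.linalg.norm(a-b)
def snap(n,f,crop=None,k=1):
    im=imaging.read_camera(n)[...,::-1]
    if crop: x0,y0,x1,y1=crop; im=im[y0:y1,x0:x1]
    cv2.imwrite("pics/"+f,cv2.resize(im,None,fx=k,fy=k,interpolation=cv2.INTER_CUBIC))
E
python3 - <<'E'
from h import *
snap("side","s0.png",k=1.5);snap("top","t0.png",k=1.5)
for n in("side","top"):print(n,*[a.round(3).tolist() for a in cam(n)])
s=telemetry.get_state();print(s)
E
```

```text
side [[370.353, 0.0, 252.964], [0.0, 370.353, 193.413], [0.0, 0.0, 1.0]] [-0.111, 0.0, 0.0, 0.0, 0.0] [[0.808, 0.281, -0.518, -0.048], [-0.589, 0.422, -0.69, -0.911], [0.024, 0.862, 0.506, 0.665], [0.0, 0.0, 0.0, 1.0]]
top [[448.679, 0.0, 259.07], [0.0, 448.679, 190.329], [0.0, 0.0, 1.0]] [-0.02, 0.0, 0.0, 0.0, 0.0] [[0.02, 0.999, -0.043, 0.445], [-1.0, 0.02, -0.008, -0.181], [-0.007, 0.043, 0.999, 1.251], [0.0, 0.0, 0.0, 1.0]]
{'clock': 0.1, 'joint_pos': array([-1.29364323e+00,  3.13906414e-01,  4.51157638e-02,  1.30357011e+00,
        1.32675714e-06,  1.43118129e+00]), 'qvel': array([-0.00043913, -0.00253972,  0.00254573,  0.00197812,  0.00037795,
       -0.00084594]), 'tau': array([ 2.00926181e-03, -4.81728137e+01,  2.99242312e+01,  1.28092279e-02,
       -1.28004895e-04,  8.40552801e-07]), 'tcp_pos': array([ 0.23262892, -0.52537021,  0.23051824]), 'orientation': array([-7.80412743e-04,  9.78366196e-01,  2.06879131e-01, -5.30880422e-05]), 'wrist_force': array([-0.01617795,  0.31387693,  0.51510476]), 'ft_torque': array([ 0.01487897, -0.00052323, -0.02874613]), 'grip_force': 0.0, 'finger_gap': 0.08517969508673669}
```

View pics/s0.png

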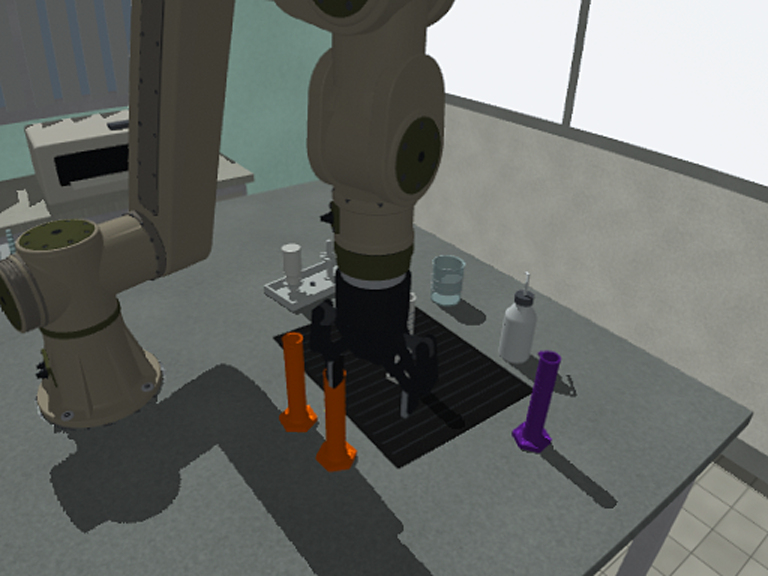

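View pics/t0.png

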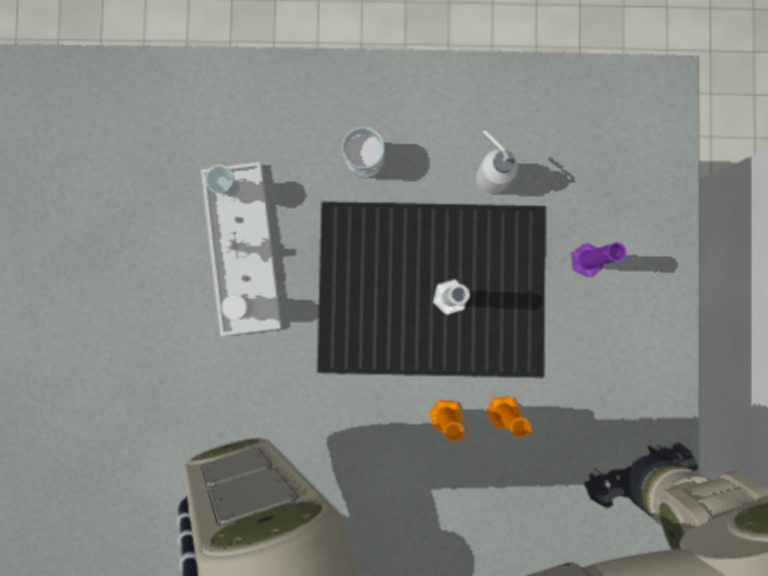

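The side view is mostly blocked by the arm. In the top view (×1.5 pixels):
- The rack is at (205-280, 165-335), with the flask at (220,180) and the bottle at (235,307). The middle peg near (240,245) is the free one.
- Upright cylinders: white at (452,296) on the mat, orange at (447,420) and (508,415), purple at (590,260). The white one standing on the mat is the one meant.

Next I'll confirm this in an enlarged crop.

```bash
python3 - <<'E'
from h import *
im=imaging.read_camera("top")[...,::-1]
a=cv2.resize(im[100:230,125:200],None,fx=4.5,fy=4.5,interpolation=cv2.INTER_CUBIC)
b=cv2.resize(im[170:225,275:325],None,fx=8,fy=8,interpolation=cv2.INTER_CUBIC)
c=np.zeros((600,750,3),np.uint8);c[:a.shape[0],:a.shape[1]]=a;c[:b.shape[0],345:345+b.shape[1]]=b
cv2.imwrite("pics/c1.png",c)
E
```

```text
(no output)
```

View pics/c1.png

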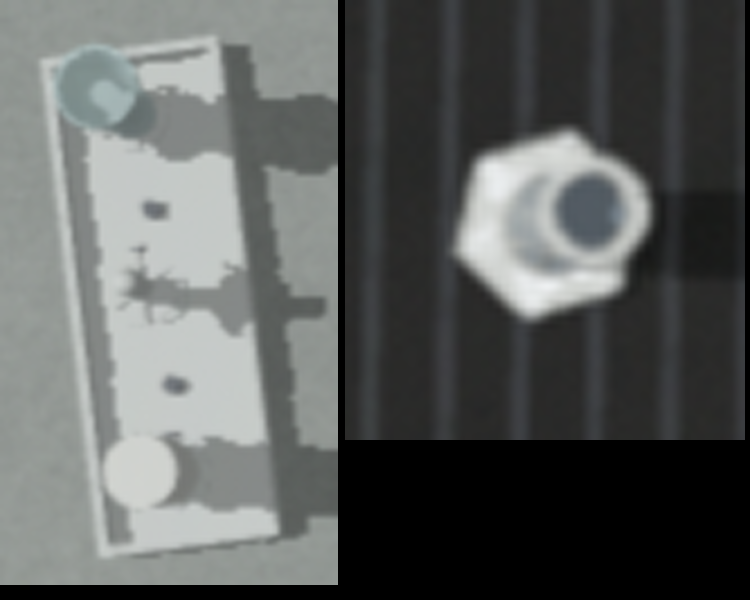

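```bash
python3 - <<'E'
from h import *
q=lambda x,y,k,ox,oy:((x+.5)/k-.5+ox,(y+.5)/k-.5+oy)
r=lambda a:np.round(a,4)
print("mouth",r(atz("top",q(250,212,8,275,170),.173)),"foot",r(atz("top",q(207,225,8,275,170),.012)))
c=np.array([atz("top",q(x,y,4.5,125,100),.02) for x,y in[(42,62),(218,38),(278,535),(103,555)]])
print(r(c),r(c.mean(0)),[r(np.linalg.norm(c[i]-c[i-1])) for i in range(4)])
xa=(c[0]+c[1]-c[2]-c[3])/2;print("yaw",np.degrees(np.arctan2(xa[1],xa[0])))
m=c.mean(0);xa/=np.linalg.norm(xa)
print("peg tip guess proj (crop coords)",[(proj("top",[m[0],m[1],z])[0]-[125,100])*4.5 for z in(.02,.05,.103)])
for n,s in(("far",1),("near",-1)):
  p=m+s*.11*xa;print(n,r(p),[r((proj("top",[p[0],p[1],z])[0]-[125,100])*4.5) for z in(.11,.13,.15,.17)])
for z in(.02,.05,.1):print(r(proj("side",[m[0],m[1],z])))
E
```

```text
mouth [ 0.4804 -0.285   0.173 ] foot [ 0.4809 -0.2857  0.012 ]
[[0.7056 0.1809 0.02  ]
 [0.7224 0.0723 0.02  ]
 [0.4172 0.0267 0.02  ]
 [0.4028 0.1335 0.02  ]] [0.562  0.1033 0.02  ] [np.float64(0.3065), np.float64(0.1099), np.float64(0.3086), np.float64(0.1077)]
yaw 8.695277215834446
peg tip guess proj (crop coords) [array([158.12518992, 294.26170637]), array([146.72688719, 289.30941952]), array([125.14915474, 279.93407021])]
far [0.6708 0.12   0.02  ] [array([99.1948, 88.6884]), array([90.0696, 81.5595]), array([80.6187, 74.176 ]), array([70.8243, 66.5241])]
near [0.4533 0.0867 0.02  ] [array([145.497, 470.366]), array([137.0989, 469.9422]), array([128.3976, 469.5031]), array([119.3762, 469.0477])]
[[219.9508 181.3676]]
[[219.7832 174.0229]]
[[219.5023 161.4142]]
```

```bash
cat >> h.py <<'E'
from scipy.spatial.transform import Rotation as R
def orient(yaw,beta,yyaw):
    y,b=np.radians([yaw,beta]); z=np.array([np.cos(b)*np.cos(y),np.cos(b)*np.sin(y),-np.sin(b)])
    h=np.radians(yyaw); a=np.array([np.cos(h),np.sin(h),0]); a-=z*(a@z); a/=np.linalg.norm(a)
    return np.stack([np.cross(a,z),a,z],1)
def cur():
    s=telemetry.get_state(); q=s["orientation"]; return s,np.array(s["tcp_pos"]),R.from_quat([q[1],q[2],q[3],q[0]]).as_matrix()
def plan(g,M,off=.019):
    s,p,C=cur(); t=np.array(g)+off*M[:,2]
    sh=C.T@(t-p)*1000; rv=R.from_matrix(C.T@M).as_rotvec()
    print("t%.2f"%s["clock"],"shift",sh.round(1),np.linalg.norm(sh).round(),"rot",rv.round(3),np.degrees(np.linalg.norm(rv)).round(1),"j",s["joint_pos"].round(2))
E
python3 - <<'E'
from h import *
plan([.45,-.15,.40],orient(-104,40,-14))
E
```

```text
t0.15 shift [ 341.8 -244.  -156.8] 448.0 rot [-0.397 -0.811 -0.849] 71.0 j [-1.29  0.31  0.05  1.3  -0.    1.43]
```

Emit:
step_arm --moves '[[[0,0,-80],[0,0,0],85],[[0,0,-157],[-0.06,-0.11,-0.12],85],[[30,-20,-157],[-0.1,-0.2,-0.21],85],[[60,-43,-157],[-0.15,-0.31,-0.33],85],[[95,-68,-157],[-0.2,-0.41,-0.43],85],[[130,-92,-157],[-0.25,-0.51,-0.54],85],[[160,-117,-157],[-0.3,-0.61,-0.64],85],[[200,-140,-157],[-0.35,-0.71,-0.75],85]]'

```text
clock: 0.82
tcp_pos: [0.3452, -0.3363, 0.3896]
orientation: [0.193, 0.825, 0.473, -0.243]
wrist_force: [1.2, -0.1, -0.7]
finger_gap: 0.0851
grip_force: 0.0
```

```bash
python3 - <<'E'
from h import *
plan([.45,-.15,.40],orient(-104,40,-14))
E
```

```text
t0.82 shift [ 163.3    6.1 -114.9] 200.0 rot [-0.11  -0.235 -0.248] 20.6 j [-0.58  0.01 -0.08  1.34 -0.62  1.48]
```

Emit:
step_arm --moves '[[[40,1,-28],[-0.05,-0.1,-0.1],85],[[80,3,-57],[-0.09,-0.19,-0.2],85],[[120,4,-86],[-0.11,-0.235,-0.248],85],[[163,6,-115],[-0.11,-0.235,-0.248],85],[[163,6,-115],[-0.11,-0.235,-0.248],85],[[163,6,-115],[-0.11,-0.235,-0.248],85],[[163,6,-115],[-0.11,-0.235,-0.248],85],[[163,6,-115],[-0.11,-0.235,-0.248],85]]'

```text
clock: 1.48
tcp_pos: [0.4468, -0.1663, 0.387]
orientation: [0.257, 0.715, 0.558, -0.333]
wrist_force: [-0.5, -1.1, -0.1]
finger_gap: 0.0852
grip_force: 0.0
```

```bash
python3 - <<'E'
from h import *
M=orient(-104,40,-14)
plan(np.array([.4805,-.2853,.088])-.11*M[:,2],M)
snap("side","s1.png",(120,100,380,270),3)
E
```

```text
t1.48 shift [159.2  62.3 183.9] 251.0 rot [-0.004 -0.005  0.   ] 0.4 j [-0.05  0.23  0.05  1.62 -0.84  1.87]
```

View pics/s1.png

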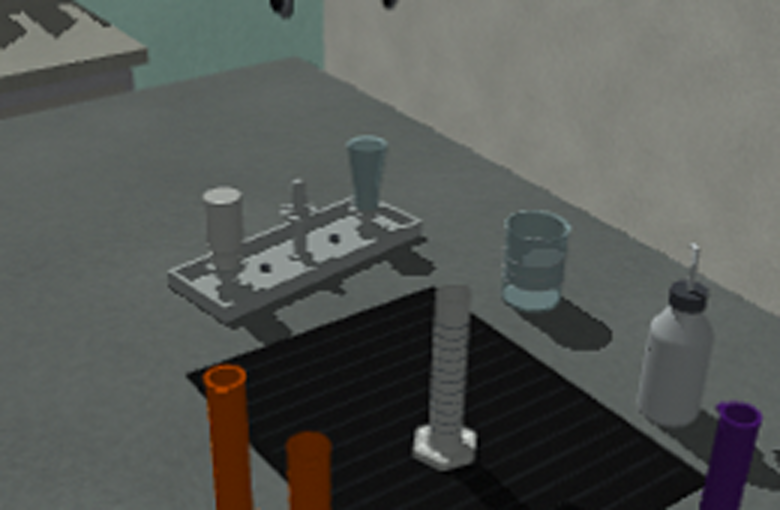

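Side view: the free middle peg has its tip at crop (298,182) and its disc near (297,212). That puts the ribs at about z 0.065, which I'll check by feel. The bottle is at (223,230), the flask at (367,175), and the white cylinder is upright at (450,380).

Emit:
step_arm --moves '[[[25,10,29],[0,0,0],85],[[50,20,58],[0,0,0],85],[[76,30,87],[0,0,0],85],[[102,40,118],[0,0,0],85],[[127,50,147],[0,0,0],85],[[145,57,168],[0,0,0],85],[[159,62,184],[0,0,0],70],[[159,62,184],[0,0,0],70]]'

```text
clock: 2.2
tcp_pos: [0.494, -0.2198, 0.1434]
orientation: [0.255, 0.716, 0.557, -0.334]
wrist_force: [-0.7, 0.8, 0.6]
finger_gap: 0.0698
grip_force: 0.0
```

```bash
python3 - <<'E'
from h import *
M=orient(-104,40,-14)
q=lambda x,y,k,ox,oy:((x+.5)/k-.5+ox,(y+.5)/k-.5+oy)
print(tri(q(452,291,3,120,100),q(250,212,8,275,170)), proj("side",[.4805,-.2853,.173])*1.0, proj("side",[.562,.1033,.103]))
plan(np.array([.4805,-.2853,.088]),M)
snap("side","s2.png",(200,100,380,270),3)
E
```

```text
(array([ 0.47958823, -0.28411723,  0.17610557]), np.float64(0.0017871982407863802)) [[271.18375999 197.78057671]] [[219.48509649 160.64998741]]
t2.20 shift [ -1.1   3.9 105.8] 106.0 rot [-0.011 -0.005  0.   ] 0.7 j [-0.14  0.44 -0.28  0.99 -0.86  1.74]
```

View pics/s2.png

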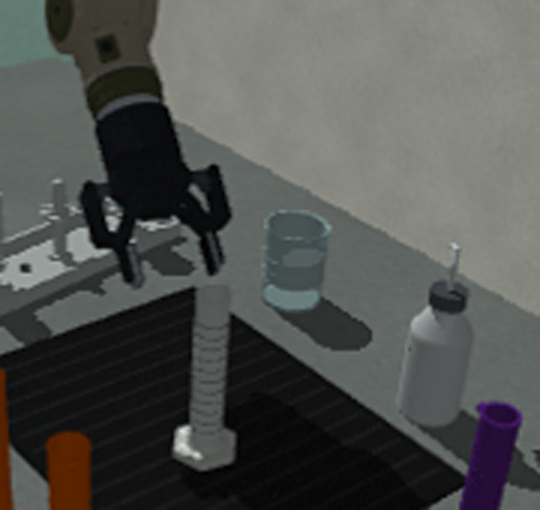

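The gripper at crop (140,150) is lined up behind the upright cylinder, fingers on either side. I'll advance and close.

Emit:
step_arm --moves '[[[0,1,30],[0,0,0],70],[[0,2,60],[0,0,0],70],[[-1,3,88],[0,0,0],70],[[-1,3,105],[0,0,0],70],[[-1,3,105],[0,0,0],70],[[-1,3,105],[0,0,0],70]]' --grip_force 30

```text
clock: 2.75
tcp_pos: [0.4794, -0.2978, 0.0817]
orientation: [0.258, 0.717, 0.556, -0.332]
wrist_force: [-0.5, 0.3, -0.8]
finger_gap: 0.0702
grip_force: 0.0
```

Emit:
step_arm --moves '[[[0,0,0],[0,0,0],50],[[0,0,0],[0,0,0],40],[[0,0,0],[0,0,0],34],[[0,0,0],[0,0,0],30],[[0,0,0],[0,0,0],26],[[0,0,0],[0,0,0],24],[[0,0,0],[0,0,0],24],[[0,0,0],[0,0,0],24]]'

```text
clock: 3.42
tcp_pos: [0.4806, -0.2969, 0.0807]
orientation: [0.258, 0.716, 0.557, -0.332]
wrist_force: [-0.1, 2.2, 5.5]
finger_gap: 0.0291
grip_force: 31.3
```

Emit:
step_arm --moves '[[[-8,0,-6],[0,0,0],24],[[-25,0,-20],[0,0,0],24],[[-46,0,-38],[0,0,0],24],[[-70,0,-58],[0,0,0],24],[[-92,0,-77],[0,0,0],24],[[-110,0,-92],[0,0,0],24],[[-115,0,-96],[0,0,0],24],[[-115,0,-96],[0,0,0],24]]'

```text
clock: 4.08
tcp_pos: [0.481, -0.2982, 0.2319]
orientation: [0.259, 0.716, 0.557, -0.331]
wrist_force: [1.2, -0.7, -1.7]
finger_gap: 0.0292
grip_force: 31.0
```

Emit:
step_arm --moves '[[[0,0,0],[0,0,-0.1],24],[[0,0,0],[0,0,-0.22],24],[[0,0,0],[0,0,-0.34],24],[[0,0,0],[0,0,-0.46],24],[[0,0,0],[0,0,-0.58],24],[[0,0,0],[0,0,-0.7],24],[[0,0,0],[0,0,-0.8],24],[[0,0,0],[0,0,-0.8],24]]'

```text
clock: 4.75
tcp_pos: [0.479, -0.2975, 0.2272]
orientation: [0.105, 0.441, 0.793, -0.406]
wrist_force: [-0.4, 0.8, -1.1]
finger_gap: 0.0292
grip_force: 31.0
```

Emit:
step_arm --moves '[[[0,0,0],[0,0,-0.1],24],[[0,0,0],[0,0,-0.22],24],[[0,0,0],[0,0,-0.34],24],[[0,0,0],[0,0,-0.46],24],[[0,0,0],[0,0,-0.58],24],[[0,0,0],[0,0,-0.7],24],[[0,0,0],[0,0,-0.8],24],[[0,0,0],[0,0,-0.8],24]]'

```text
clock: 5.42
tcp_pos: [0.4793, -0.2977, 0.228]
orientation: [-0.06, 0.098, 0.902, -0.416]
wrist_force: [0.2, 0.5, -0.2]
finger_gap: 0.0288
grip_force: 31.0
```

Emit:
step_arm --moves '[[[0,0,0],[0,0,-0.1],24],[[0,0,0],[0,0,-0.22],24],[[0,0,0],[0,0,-0.34],24],[[0,0,0],[0,0,-0.46],24],[[0,0,0],[0,0,-0.58],24],[[0,0,0],[0,0,-0.7],24],[[0,0,0],[0,0,-0.8],24],[[0,0,0],[0,0,-0.8],24]]'

```text
clock: 6.08
tcp_pos: [0.4796, -0.2978, 0.2286]
orientation: [-0.217, -0.26, 0.869, -0.36]
wrist_force: [-0.1, 0.2, -1.0]
finger_gap: 0.0291
grip_force: 31.0
```

```bash
python3 - <<'E'
from h import *
s=telemetry.get_state();print(s["finger_gap"],s["grip_force"])
# lying: d.m=-sin40(approx .643) with m sloping 4.7 down -> beta = 50+4.7 (tool rotates with the tube)
for b in(50,54.7,45.3):plan([.48,-.20,.15],orient(-104,b,166))
E
```

```text
0.02907673698831007 30.98256363516178
t6.08 shift [-75.9 101.4  -2.8] 127.0 rot [-0.058 -0.163 -0.742] 43.7 j [-0.29  0.3  -0.25  0.98 -0.87 -0.89]
t6.08 shift [-77.1 102.4  -3.1] 128.0 rot [-0.088 -0.241 -0.74 ] 44.9 j [-0.29  0.3  -0.25  0.98 -0.87 -0.89]
t6.08 shift [-74.8 100.4  -2.6] 125.0 rot [-0.027 -0.085 -0.743] 42.9 j [-0.29  0.3  -0.25  0.98 -0.87 -0.89]
```

Emit:
step_arm --moves '[[[-10,13,0],[0,-0.01,-0.1],24],[[-22,30,0],[-0.01,-0.03,-0.22],24],[[-35,47,0],[-0.01,-0.04,-0.34],24],[[-47,63,-1],[-0.02,-0.05,-0.46],24],[[-58,78,-2],[-0.02,-0.07,-0.58],24],[[-68,92,-2],[-0.03,-0.08,-0.68],24],[[-75,100,-3],[-0.03,-0.085,-0.743],24],[[-75,100,-3],[-0.03,-0.085,-0.743],24]]'

```text
clock: 6.75
tcp_pos: [0.4764, -0.2118, 0.1357]
orientation: [-0.3, -0.569, 0.729, -0.232]
wrist_force: [-1.1, -0.8, -0.3]
finger_gap: 0.0286
grip_force: 31.0
```

```bash
python3 - <<'E'
from h import *
plan([.48,-.20,.027],orient(-104,45.3,166))
s,p,C=cur();print(p-.019*C[:,2],C.T@[0,0,-1])
snap("side","s3.png",(200,80,380,270),3)
E
```

```text
t6.75 shift [-85.1  -0.9  87.7] 122.0 rot [0.004 0.001 0.   ] 0.2 j [-0.17  0.37 -0.34  0.94 -0.78 -1.46]
[ 0.47973968 -0.1988407   0.14919633] [-0.70261609 -0.00275991  0.71156378]
```

View pics/s3.png

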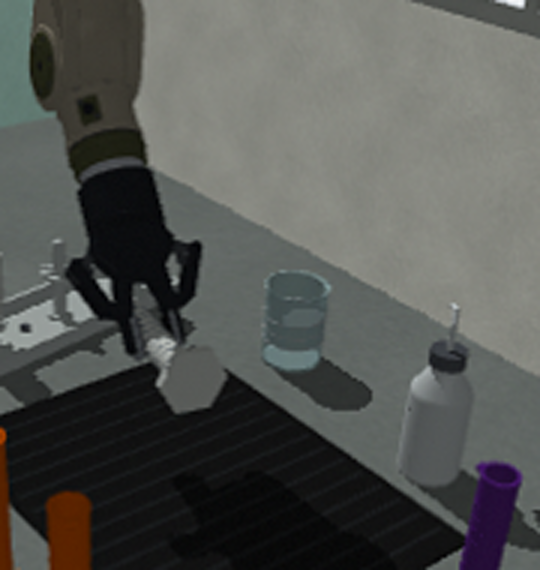

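The cylinder is held lying with a flat facing down, foot at crop (190,380), above clear mat. I'll lower it and feel for the mat.

Emit:
step_arm --moves '[[[-15,0,15],[0,0,0],24],[[-32,0,32],[0,0,0],24],[[-50,0,50],[0,0,0],24],[[-64,0,65],[0,0,0],24],[[-74,0,75],[0,0,0],24],[[-78,0,79],[0,0,0],24],[[-80,0,81],[0,0,0],24],[[-80,0,81],[0,0,0],24]]'

```text
clock: 7.47
tcp_pos: [0.4775, -0.2135, 0.0243]
orientation: [-0.3, -0.568, 0.73, -0.234]
wrist_force: [0.2, -0.3, 0.0]
finger_gap: 0.0287
grip_force: 31.0
```

Emit:
step_arm --moves '[[[-1,0,1],[0,0,0],24],[[-2,0,2],[0,0,0],24],[[-3,0,3],[0,0,0],24],[[-4,0,4],[0,0,0],24],[[-4,0,4],[0,0,0],24]]'

```text
clock: 7.88
tcp_pos: [0.4775, -0.213, 0.0185]
orientation: [-0.3, -0.569, 0.729, -0.234]
wrist_force: [0.0, 0.1, -0.6]
finger_gap: 0.0289
grip_force: 31.0
```

```bash
python3 - <<'E'
from h import *
s,p,C=cur();print(p-.019*C[:,2],s["wrist_force"])
E
```

```text
[ 0.48071785 -0.20004538  0.03205536] [ 0.01793296  0.11063993 -0.58259789]
```

Emit:
step_arm --moves '[[[-1,0,1],[0,0,0],24],[[-1,0,1],[0,0,0],24],[[-2,0,2],[0,0,0],24],[[-2,0,2],[0,0,0],24]]'

```text
clock: 8.22
tcp_pos: [0.4772, -0.213, 0.0154]
orientation: [-0.3, -0.57, 0.729, -0.233]
wrist_force: [-1.1, -0.8, -1.2]
finger_gap: 0.0293
grip_force: 31.0
```

Emit:
step_arm --moves '[[[-0.7,0,0.7],[0,0,0],24],[[-0.7,0,0.7],[0,0,0],24],[[-1.4,0,1.4],[0,0,0],24],[[-1.4,0,1.4],[0,0,0],24]]'

```text
clock: 8.55
tcp_pos: [0.4774, -0.2131, 0.0146]
orientation: [-0.3, -0.57, 0.728, -0.234]
wrist_force: [-1.6, 3.9, 7.6]
finger_gap: 0.0288
grip_force: 31.7
```

Emit:
step_arm --moves '[[[0,0,0],[0,0,0],30],[[0,0,0],[0,0,0],33],[[0,0,0],[0,0,0],38],[[0,0,0],[0,0,0],48],[[0,0,0],[0,0,0],60],[[0,0,0],[0,0,0],70],[[0,0,0],[0,0,0],70],[[0,0,0],[0,0,0],70]]'

```text
clock: 9.22
tcp_pos: [0.4773, -0.213, 0.0136]
orientation: [-0.3, -0.57, 0.729, -0.233]
wrist_force: [0.5, 0.3, 0.3]
finger_gap: 0.0699
grip_force: 0.0
```

Emit:
step_arm --moves '[[[0,0,-12],[0,0,0],70],[[0,0,-35],[0,0,0],70],[[0,0,-70],[0,0,0],70],[[0,0,-105],[0,0,0],75],[[0,0,-140],[0,0,0],85],[[0,0,-165],[0,0,0],85],[[0,0,-165],[0,0,0],85],[[0,0,-165],[0,0,0],85]]'

```text
clock: 9.88
tcp_pos: [0.5069, -0.0997, 0.1316]
orientation: [-0.299, -0.57, 0.729, -0.234]
wrist_force: [-0.2, 0.0, -0.1]
finger_gap: 0.0851
grip_force: 0.0
```

```bash
python3 - <<'E'
from h import *
snap("top","t4.png",(180,110,380,260),4)
# B orientation: d' yaw 76, beta 55, y axis nearest current
s,p,C=cur();print(C[:,1])
plan([.48,-.22,.2],orient(76,55,166))
E
```

```text
[-0.97037261  0.24161046  0.0011791 ]
t9.93 shift [117.1  -3.8  40. ] 124.0 rot [ 1.00e-03 -1.39e+00  0.00e+00] 79.7 j [ 0.04  0.49 -0.18  1.17 -0.74 -1.18]
```

View pics/t4.png

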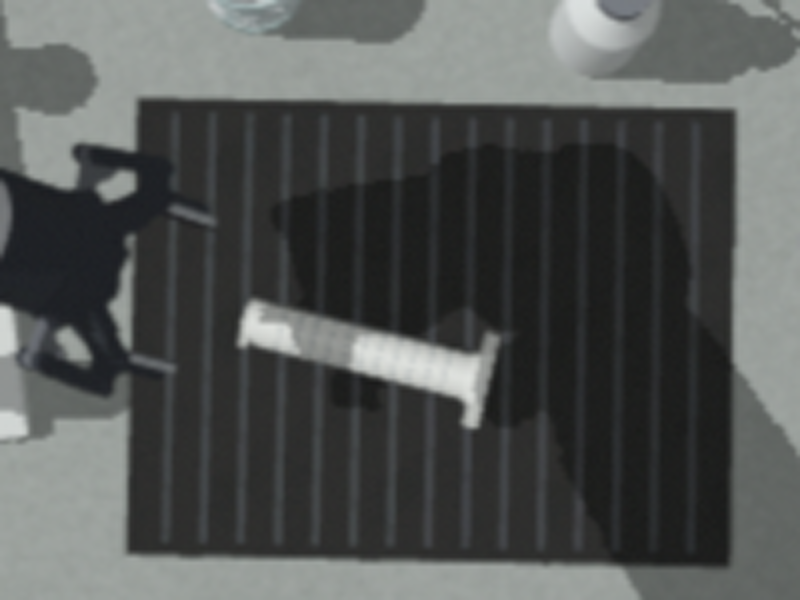

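The cylinder lies stably from the mouth at crop (243,324) to the foot at (482,380), as intended. Next I'll turn to the opposite tilt.

```bash
python3 - <<'E'
from h import *
q=lambda x,y:((x+.5)/4-.5+180,(y+.5)/4-.5+110)
m=atz("top",q(244,325),.018);f=atz("top",q(483,380),.031)
print(m,f,np.linalg.norm(m-f));a=(m-f)/np.linalg.norm(m-f);yaw=np.degrees(np.arctan2(a[1],a[0]));print("yaw",yaw)
g=f+.092*a;print("grip",g)
M=orient(76,55,166);plan(np.array([g[0],g[1],.029])-.20*M[:,2],M)
E
```

```text
[ 0.49614275 -0.12038445  0.018     ] [ 0.46145658 -0.28420485  0.031     ] 0.1679561121799693
yaw 78.04515739584352
grip [ 0.48045635 -0.19447023  0.02387909]
t9.93 shift [176.    1.9 108.3] 207.0 rot [ 1.00e-03 -1.39e+00  0.00e+00] 79.7 j [ 0.04  0.49 -0.18  1.17 -0.74 -1.18]
```

Emit:
step_arm --moves '[[[5,0,-10],[0,-0.1,0],85],[[15,0,-15],[0,-0.22,0],85],[[30,0,-15],[0,-0.34,0],85],[[45,0,-10],[0,-0.46,0],85],[[60,0,0],[0,-0.58,0],85],[[80,0,15],[0,-0.7,0],85],[[100,1,35],[0,-0.8,0],85],[[110,1,50],[0,-0.8,0],80]]'

```text
clock: 10.6
tcp_pos: [0.4752, -0.2165, 0.1727]
orientation: [0.009, -0.612, 0.791, 0.007]
wrist_force: [0.5, -0.2, 0.1]
finger_gap: 0.0802
grip_force: 0.0
```

```bash
python3 - <<'E'
from h import *
M=orient(77,55,167);plan(np.array([.4804,-.1945,.029])-.20*M[:,2],M)
E
```

```text
t10.60 shift [81.  -2.3 -6.4] 81.0 rot [-0.009 -0.589 -0.025] 33.8 j [-0.59  0.24 -0.2   1.14  0.02 -1.91]
```

Emit:
step_arm --moves '[[[15,0,-1],[0,-0.12,0],75],[[32,-1,-2],[0,-0.24,-0.01],70],[[50,-1,-4],[0,-0.36,-0.01],70],[[66,-2,-5],[-0.01,-0.48,-0.02],70],[[81,-2,-6],[-0.01,-0.589,-0.025],70],[[81,-2,-6],[-0.01,-0.589,-0.025],70],[[81,-2,-6],[-0.01,-0.589,-0.025],70]]'

```text
clock: 11.18
tcp_pos: [0.4572, -0.2918, 0.1721]
orientation: [0.234, -0.593, 0.746, 0.192]
wrist_force: [0.3, -0.1, -0.8]
finger_gap: 0.0702
grip_force: 0.0
```

```bash
python3 - <<'E'
from h import *
M=orient(77,55,167);plan(np.array([.4804,-.1945,.029]),M)
snap("side","s5.png",(180,100,360,270),3)
E
```

```text
t11.18 shift [  0.9  -2.6 193.6] 194.0 rot [ 0.01   0.004 -0.004] 0.6 j [-0.96  0.58  0.15  1.58  0.44 -2.4 ]
```

View pics/s5.png

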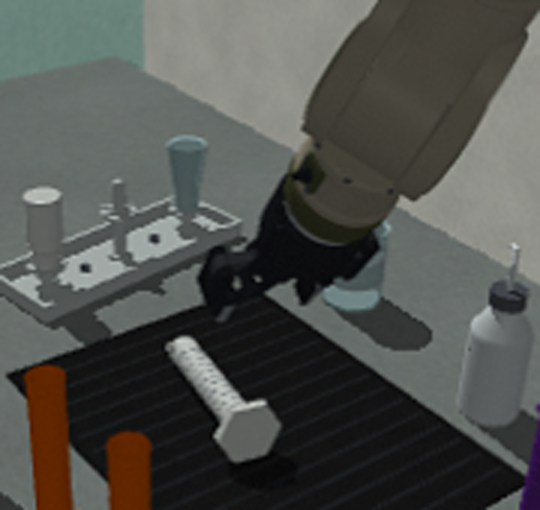

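The cylinder still lies at crop (165-280, 340-460). The gripper is behind and above the foot end, tilted toward the mouth. Advancing to grip.

Emit:
step_arm --moves '[[[0,0,30],[0,0,0],70],[[0,-1,65],[0,0,0],70],[[0,-1,100],[0,0,0],70],[[0,-2,130],[0,0,0],70],[[1,-2,155],[0,0,0],70],[[1,-2,172],[0,0,0],70],[[1,-2,180],[0,0,0],70],[[1,-2,180],[0,0,0],70]]'

```text
clock: 11.9
tcp_pos: [0.4826, -0.1873, 0.0291]
orientation: [0.233, -0.598, 0.743, 0.189]
wrist_force: [-0.2, -0.3, 0.7]
finger_gap: 0.0698
grip_force: 0.0
```

```bash
python3 - <<'E'
from h import *
M=orient(77,55,167);plan(np.array([.4804,-.1945,.029]),M);s,p,C=cur();print(s["wrist_force"],p,p-.019*C[:,2])
E
```

```text
t11.90 shift [ 6.2  0.5 14.8] 16.0 rot [ 0.01  -0.002  0.007] 0.7 j [-0.81  0.6  -0.2   1.15  0.49 -2.26]
[-0.20468353 -0.30229625  0.66702888] [ 0.48262653 -0.18730363  0.02914814] [ 0.48035781 -0.19793851  0.04472865]
```

Emit:
step_arm --moves '[[[2,0,6],[0.01,0,0],70],[[4,0,12],[0.01,0,0],70],[[5,0,14],[0.01,0,0],70],[[5,0,14],[0.01,0,0],70]]'

```text
clock: 12.23
tcp_pos: [0.4841, -0.1865, 0.015]
orientation: [0.236, -0.596, 0.745, 0.185]
wrist_force: [0.3, 0.3, 1.1]
finger_gap: 0.0699
grip_force: 0.0
```

Emit:
step_arm --moves '[[[0,0,0],[0,0,0],50],[[0,0,0],[0,0,0],40],[[0,0,0],[0,0,0],34],[[0,0,0],[0,0,0],30],[[0,0,0],[0,0,0],26],[[0,0,0],[0,0,0],24],[[0,0,0],[0,0,0],24],[[0,0,0],[0,0,0],24]]' --grip_force 35

```text
clock: 12.9
tcp_pos: [0.4841, -0.1865, 0.0148]
orientation: [0.236, -0.595, 0.745, 0.185]
wrist_force: [-0.7, -2.3, 2.6]
finger_gap: 0.0291
grip_force: 35.4
```

```bash
python3 - <<'E'
from h import *
s,p,C=cur();print(s["wrist_force"],p,p-.019*C[:,2],C,s["joint_pos"].round(2));print(C.T@[0,0,1])
E
```

```text
[-0.72913349 -2.33442844  2.60426823] [ 0.48413085 -0.18649585  0.01479823] [ 0.48163021 -0.19707396  0.03038189] [[-0.17945529 -0.97492257  0.13161222]
 [-0.80033819  0.22247822  0.55674251]
 [-0.57206169 -0.0054239  -0.82019266]] [-0.81  0.61 -0.23  1.1   0.5  -2.26]
[-0.57206169 -0.0054239  -0.82019266]
```

Emit:
step_arm --moves '[[[-4,0,-6],[0,0,0],24],[[-15,0,-20],[0,0,0],24],[[-34,0,-48],[0,0,0],24],[[-56,0,-80],[0,0,0],24],[[-78,-1,-112],[0,0,0],24],[[-100,-1,-144],[0,0,0],24],[[-126,-1,-180],[0,0,0],24],[[-126,-1,-180],[0,0,0],24]]'

```text
clock: 13.57
tcp_pos: [0.4856, -0.1867, 0.2417]
orientation: [0.237, -0.597, 0.745, 0.181]
wrist_force: [-0.2, -0.4, -0.5]
finger_gap: 0.0288
grip_force: 34.9
```

Emit:
step_arm --moves '[[[0,0,0],[0,0,0.1],24],[[0,0,0],[0,0,0.22],24],[[0,0,0],[0,0,0.34],24],[[0,0,0],[0,0,0.46],24],[[0,0,0],[0,0,0.58],24],[[0,0,0],[0,0,0.7],24],[[0,0,0],[0,0,0.8],24],[[0,0,0],[0,0,0.8],24]]'

```text
clock: 14.23
tcp_pos: [0.4838, -0.1855, 0.2342]
orientation: [0.145, -0.257, 0.919, 0.263]
wrist_force: [-0.3, 0.4, -0.4]
finger_gap: 0.0288
grip_force: 34.9
```

Emit:
step_arm --moves '[[[0,0,0],[0,0,0.1],24],[[0,0,0],[0,0,0.22],24],[[0,0,0],[0,0,0.34],24],[[0,0,0],[0,0,0.46],24],[[0,0,0],[0,0,0.58],24],[[0,0,0],[0,0,0.7],24],[[0,0,0],[0,0,0.8],24],[[0,0,0],[0,0,0.8],24]]'

```text
clock: 14.9
tcp_pos: [0.4838, -0.1856, 0.2342]
orientation: [0.031, 0.119, 0.946, 0.298]
wrist_force: [0.3, -0.6, -1.2]
finger_gap: 0.0286
grip_force: 34.9
```

Emit:
step_arm --moves '[[[0,0,0],[0,0,0.1],24],[[0,0,0],[0,0,0.22],24],[[0,0,0],[0,0,0.34],24],[[0,0,0],[0,0,0.46],24],[[0,0,0],[0,0,0.58],24],[[0,0,0],[0,0,0.7],24],[[0,0,0],[0,0,0.8],24],[[0,0,0],[0,0,0.8],24]]'

```text
clock: 15.57
tcp_pos: [0.4839, -0.1857, 0.2342]
orientation: [-0.087, 0.478, 0.826, 0.287]
wrist_force: [0.7, 0.2, -1.0]
finger_gap: 0.0284
grip_force: 34.9
```

```bash
cat >> h.py <<'E'
# grip B at closing: cylinder axis and mouth in the tool frame
C0=np.array([[-0.17945529,-0.97492257,0.13161222],[-0.80033819,0.22247822,0.55674251],[-0.57206169,-0.0054239,-0.82019266]])
P0=np.array([.48413085,-.18649585,.01479823])
yw=np.radians(77.1);sl=np.radians(4.7)
m_t=C0.T@[np.cos(sl)*np.cos(yw),np.cos(sl)*np.sin(yw),-np.sin(sl)]; m_t[1]=0; m_t/=np.linalg.norm(m_t)
mouth_t=C0.T@(np.array([.4965,-.1200,.0178])-P0); mouth_t[1]=0
def planm(mouth,yaw,tilt=(0,0)):
    """bring mouth centre to the point, cylinder axis straight down"""
    b=np.degrees(np.arcsin(m_t[2])); M=orient(yaw,b,yaw-90)
    t=np.array(mouth)-M@mouth_t; plan(t,M,0); return M
def now():
    s,p,C=cur(); print("mouth",(p+C@mouth_t).round(4),"axis",(C@m_t).round(3),"F",s["wrist_force"].round(1),"gap",s["finger_gap"].round(4),s["grip_force"].round(1))
E
python3 - <<'E'
from h import *
print(m_t,mouth_t);now()
for y in(77,60,95):planm([.562,.1033,.20],y)
E
```

```text
[-0.77057017  0.          0.63735518] [-0.05715608  0.          0.03618697]Traceback (most recent call last):
  File "<stdin>", line 2, in <module>
  File "h.py", line 45, in now
    s,p,C=cur(); print("mouth",(p+C@mouth_t).round(4),"axis",(C@m_t).round(3),"F",s["wrist_force"].round(1),"gap",s["finger_gap"].round(4),s["grip_force"].round(1))
                                                                                                                  ^^^^^^^^^^^^^^^^^^^^^
AttributeError: 'float' object has no attribute 'round'
```

```bash
sed -i 's/s\["finger_gap"\].round(4),s\["grip_force"\].round(1)/round(s["finger_gap"],4),round(s["grip_force"],1)/' h.py
python3 - <<'E'
from h import *
now()
for y in(77,60,95):planm([.562,.1033,.20],y)
E
```

```text
mouth [ 0.5188 -0.2078  0.1807] axis [ 0.49  -0.214 -0.845] F [ 0.7  0.2 -1. ] gap 0.0284 34.9
t15.57 shift [191.2 192.5 149.2] 310.0 rot [-0.099  0.258  0.745] 45.5 j [-0.81  0.42  0.05  1.57  0.5   0.14]
t15.57 shift [189.3 194.1 149. ] 309.0 rot [-0.294  0.183  0.961] 58.5 j [-0.81  0.42  0.05  1.57  0.5   0.14]
t15.57 shift [192.8 190.4 149. ] 309.0 rot [0.104 0.331 0.51 ] 35.4 j [-0.81  0.42  0.05  1.57  0.5   0.14]
```

Emit:
step_arm --moves '[[[10,10,8],[-0.01,0.04,0.1],24],[[30,30,23],[-0.03,0.08,0.21],24],[[54,54,42],[-0.04,0.12,0.32],24],[[78,78,61],[-0.06,0.15,0.43],24],[[101,102,79],[-0.07,0.19,0.54],24],[[125,125,97],[-0.09,0.23,0.65],24],[[148,148,115],[-0.1,0.258,0.745],24],[[165,166,129],[-0.1,0.258,0.745],24]]'

```text
clock: 16.23
tcp_pos: [0.5528, 0.0729, 0.2618]
orientation: [-0.266, 0.708, 0.563, 0.334]
wrist_force: [0.4, -0.0, -1.8]
finger_gap: 0.0282
grip_force: 35.0
```

```bash
python3 - <<'E'
from h import *
now()
planm([.562,.1033,.16],77)
E
```

```text
mouth [0.5508 0.0648 0.1946] axis [-0.001  0.002 -1.   ] F [ 0.4 -0.  -1.8] gap 0.0282 35.0
t16.23 shift [-1.2  2.1 53.1] 53.0 rot [-0.    -0.002 -0.001] 0.1 j [-0.45  0.32 -0.15  1.36  0.85  1.23]
```

Emit:
step_arm --moves '[[[0,0,10],[0,0,0],24],[[0,1,25],[0,0,0],24],[[-1,1,40],[0,0,0],24],[[-1,2,49],[0,0,0],24],[[-1,2,53],[0,0,0],24],[[-1,2,53],[0,0,0],24],[[-1,2,53],[0,0,0],24],[[-1,2,53],[0,0,0],24]]'

```text
clock: 16.9
tcp_pos: [0.5648, 0.1089, 0.2282]
orientation: [-0.264, 0.709, 0.563, 0.334]
wrist_force: [-0.0, -0.5, -0.8]
finger_gap: 0.0282
grip_force: 34.9
```

```bash
python3 - <<'E'
from h import *
now()
planm([.562,.1033,.16],77)
q=proj("side",[[.562,.1033,.16],[.562,.1033,.33],[.562,.1033,.103]]);print((q-[180,70])*6)
a=imaging.read_camera("side")[70:170,180:260,::-1]
t=imaging.read_camera("top")[120:190,120:190,::-1]
q=proj("top",[[.562,.1033,.33],[.562,.1033,.16],[.562,.1033,.103]]);print((q-[120,120])*4+[490,0])
c=np.zeros((600,800,3),np.uint8);c[:600,:480]=cv2.resize(a,None,fx=6,fy=6,interpolation=cv2.INTER_CUBIC);c[:280,490:770]=cv2.resize(t,None,fx=4,fy=4,interpolation=cv2.INTER_CUBIC)
cv2.imwrite("pics/c6.png",c)
E
```

```text
mouth [0.5629 0.1005 0.1611] axis [ 0.001 -0.    -1.   ] F [-0.  -0.5 -0.8] gap 0.0282 34.9
t16.90 shift [ 0.7 -1.4  2.6] 3.0 rot [ 0.002  0.    -0.001] 0.1 j [-0.38  0.32 -0.23  1.19  0.87  1.34]
[[234.97797889 453.98638606]
 [229.22645421 162.58227861]
 [236.91057894 543.89992449]]
[[514.55077352 122.48798978]
 [598.63862156 159.02690077]
 [621.31917615 168.88100856]]
```

View pics/c6.png

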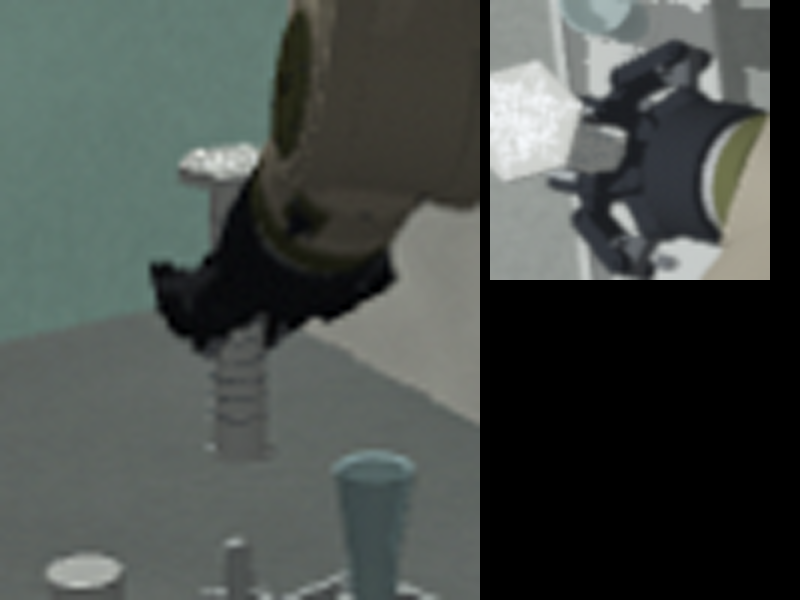

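The mouth is at crop (241,455), directly above the peg tip at (236,538) and a few mm to the right, as the model predicts. The disc is near row 590, so the ribs are at about z 0.07. I'll correct the offset and lower.

Emit:
step_arm --moves '[[[-3,-1,6],[0,0,0],24],[[-12,-1,12],[0,0,0],24],[[-22,-1.4,20],[0,0,0],24],[[-30,-1.4,27],[0,0,0],24],[[-35,-1.4,32],[0,0,0],24],[[-35,-1.4,32],[0,0,0],24],[[-35,-1.4,32],[0,0,0],24]]'

```text
clock: 17.58
tcp_pos: [0.5634, 0.1121, 0.1799]
orientation: [-0.265, 0.709, 0.562, 0.333]
wrist_force: [-0.7, -1.1, -0.8]
finger_gap: 0.0285
grip_force: 35.0
```

```bash
python3 - <<'E'
from h import *
now()
planm([.562,.1035,.09],77)
E
```

```text
mouth [0.5613 0.1038 0.1128] axis [-0.002  0.001 -1.   ] F [-0.7 -1.1 -0.8] gap 0.0285 35.0
t17.58 shift [-17.6   0.7  14.4] 23.0 rot [ 0.001 -0.    -0.003] 0.2 j [-0.37  0.36 -0.3   1.08  0.87  1.35]
```

Now I'll enter the bore over the tip, slowly.

Emit:
step_arm --moves '[[[-3,0.3,2.5],[0,0,0],24],[[-6,0.5,5],[0,0,0],24],[[-9,0.7,7.5],[0,0,0],24],[[-12,0.7,10],[0,0,0],24],[[-12,0.7,10],[0,0,0],24]]'

```text
clock: 18.0
tcp_pos: [0.5641, 0.1119, 0.164]
orientation: [-0.265, 0.709, 0.562, 0.333]
wrist_force: [-0.7, -0.6, -0.5]
finger_gap: 0.0287
grip_force: 35.0
```

```bash
python3 - <<'E'
from h import *
now()
planm([.562,.1035,.08],77)
a=imaging.read_camera("side")[110:190,180:260,::-1]
cv2.imwrite("pics/c7.png",cv2.resize(a,None,fx=7,fy=7,interpolation=cv2.INTER_CUBIC))
E
```

```text
mouth [0.562  0.1036 0.0969] axis [-0.002  0.    -1.   ] F [-0.7 -0.6 -0.5] gap 0.0287 35.0
t18.00 shift [-13.1  -0.1  10.7] 17.0 rot [ 0.001  0.    -0.003] 0.2 j [-0.37  0.38 -0.32  1.04  0.87  1.35]
```

View pics/c7.png

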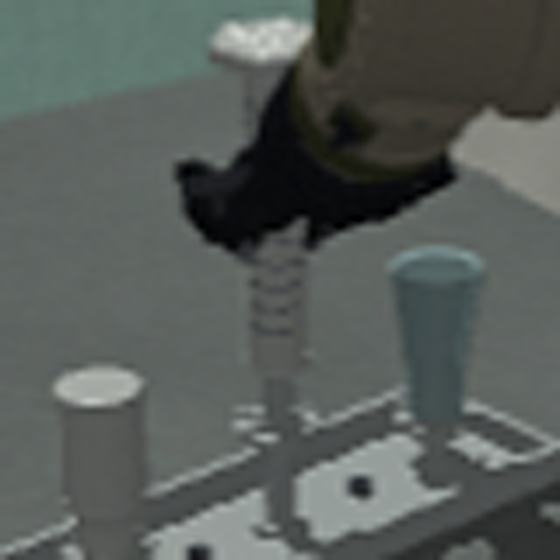

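The peg has entered the bore: tube centre column 278, peg 280. The rim at row 372 is about 25 mm above the disc at row 420.

Emit:
step_arm --moves '[[[-3,0,2.4],[0,0,0],24],[[-6,0,5],[0,0,0],24],[[-9,0,7.4],[0,0,0],24],[[-12,0,10],[0,0,0],24],[[-12,0,10],[0,0,0],24]]'

```text
clock: 18.47
tcp_pos: [0.564, 0.112, 0.1482]
orientation: [-0.265, 0.709, 0.562, 0.333]
wrist_force: [1.0, 0.3, -0.9]
finger_gap: 0.0284
grip_force: 35.0
```

Emit:
step_arm --moves '[[[-0.8,0,0.6],[0,0,0],24],[[-1.6,0,1.3],[0,0,0],24],[[-2.4,0,2],[0,0,0],24],[[-2.4,0,2],[0,0,0],24]]'

```text
clock: 18.8
tcp_pos: [0.5644, 0.1119, 0.146]
orientation: [-0.265, 0.709, 0.562, 0.333]
wrist_force: [0.2, 0.1, 0.0]
finger_gap: 0.0284
grip_force: 35.0
```

Emit:
step_arm --moves '[[[-0.8,0,0.6],[0,0,0],24],[[-1.6,0,1.3],[0,0,0],24],[[-1.6,0,1.3],[0,0,0],24]]'

```text
clock: 19.05
tcp_pos: [0.5643, 0.1119, 0.1439]
orientation: [-0.265, 0.709, 0.562, 0.333]
wrist_force: [-0.1, 0.1, -0.5]
finger_gap: 0.0282
grip_force: 35.0
```

```bash
python3 - <<'E'
from h import *
now()
E
```

```text
mouth [0.5623 0.1036 0.0768] axis [-0.001  0.    -1.   ] F [-0.1  0.1 -0.5] gap 0.0282 35.0
```

Emit:
step_arm --moves '[[[-0.8,0,0.6],[0,0,0],24],[[-1.5,0,1.3],[0,0,0],24],[[-1.5,0,1.3],[0,0,0],24]]'

```text
clock: 19.3
tcp_pos: [0.5643, 0.112, 0.1419]
orientation: [-0.265, 0.709, 0.562, 0.333]
wrist_force: [-0.9, -0.5, -0.7]
finger_gap: 0.0287
grip_force: 35.0
```

Emit:
step_arm --moves '[[[-0.8,0,0.6],[0,0,0],24],[[-1.5,0,1.3],[0,0,0],24],[[-1.5,0,1.3],[0,0,0],24]]'

```text
clock: 19.55
tcp_pos: [0.5643, 0.112, 0.1399]
orientation: [-0.265, 0.709, 0.562, 0.333]
wrist_force: [1.2, 0.1, -0.9]
finger_gap: 0.0284
grip_force: 35.0
```

Emit:
step_arm --moves '[[[-0.6,0,0.5],[0,0,0],24],[[-1.1,0,1],[0,0,0],24],[[-1.1,0,1],[0,0,0],24]]'

```text
clock: 19.8
tcp_pos: [0.5644, 0.1121, 0.1384]
orientation: [-0.265, 0.709, 0.562, 0.333]
wrist_force: [-0.2, 0.3, -0.6]
finger_gap: 0.0284
grip_force: 35.0
```

Emit:
step_arm --moves '[[[-0.6,0,0.5],[0,0,0],24],[[-0.8,0,0.6],[0,0,0],24],[[-0.8,0,0.6],[0,0,0],24]]'

```text
clock: 20.05
tcp_pos: [0.5644, 0.112, 0.1375]
orientation: [-0.265, 0.709, 0.562, 0.333]
wrist_force: [0.5, 0.7, -0.9]
finger_gap: 0.0286
grip_force: 35.0
```

Emit:
step_arm --moves '[[[-0.6,0,0.5],[0,0,0],24],[[-0.8,0,0.6],[0,0,0],24],[[-0.8,0,0.6],[0,0,0],24]]'

```text
clock: 20.3
tcp_pos: [0.5644, 0.112, 0.1365]
orientation: [-0.265, 0.709, 0.562, 0.333]
wrist_force: [-0.0, 0.0, -0.1]
finger_gap: 0.0285
grip_force: 35.0
```

Emit:
step_arm --moves '[[[-0.6,0,0.5],[0,0,0],24],[[-0.8,0,0.6],[0,0,0],24],[[-0.8,0,0.6],[0,0,0],24]]'

```text
clock: 20.55
tcp_pos: [0.5644, 0.1119, 0.1355]
orientation: [-0.265, 0.709, 0.562, 0.333]
wrist_force: [-0.1, -0.4, -0.9]
finger_gap: 0.0286
grip_force: 35.0
```

Emit:
step_arm --moves '[[[-0.6,0,0.5],[0,0,0],24],[[-0.8,0,0.6],[0,0,0],24],[[-0.8,0,0.6],[0,0,0],24]]'

```text
clock: 20.8
tcp_pos: [0.5644, 0.1119, 0.1345]
orientation: [-0.265, 0.709, 0.562, 0.333]
wrist_force: [0.5, 0.1, -0.4]
finger_gap: 0.0285
grip_force: 35.0
```

Emit:
step_arm --moves '[[[-0.6,0,0.5],[0,0,0],24],[[-0.8,0,0.6],[0,0,0],24],[[-0.8,0,0.6],[0,0,0],24]]'

```text
clock: 21.05
tcp_pos: [0.5645, 0.1119, 0.134]
orientation: [-0.265, 0.709, 0.562, 0.334]
wrist_force: [-0.3, -0.1, 1.9]
finger_gap: 0.0285
grip_force: 35.2
```

Emit:
step_arm --moves '[[[-0.4,0,0.3],[0,0,0],24],[[-0.4,0,0.3],[0,0,0],24]]'

```text
clock: 21.22
tcp_pos: [0.5646, 0.112, 0.1339]
orientation: [-0.265, 0.709, 0.562, 0.334]
wrist_force: [-2.7, 0.0, 5.5]
finger_gap: 0.0286
grip_force: 35.5
```

```bash
python3 - <<'E'
from h import *
now()
E
```

```text
mouth [0.5627 0.1038 0.0668] axis [ 0.     0.001 -1.   ] F [-2.7  0.   5.5] gap 0.0286 35.5
```

The rim is seated: 5.5 N at z 0.067, which matches the disc height seen in the images. Releasing slowly.

Emit:
step_arm --moves '[[[0,0,0],[0,0,0],29],[[0,0,0],[0,0,0],30],[[0,0,0],[0,0,0],31],[[0,0,0],[0,0,0],33],[[0,0,0],[0,0,0],36],[[0,0,0],[0,0,0],42],[[0,0,0],[0,0,0],50],[[0,0,0],[0,0,0],50]]' --grip_force 20

```text
clock: 21.88
tcp_pos: [0.5644, 0.1118, 0.133]
orientation: [-0.265, 0.709, 0.562, 0.333]
wrist_force: [0.2, -0.1, -0.4]
finger_gap: 0.05
grip_force: 0.0
```

Emit:
step_arm --moves '[[[0,0,-6],[0,0,0],50],[[0,0,-18],[0,0,0],50],[[0,0,-35],[0,0,0],50],[[0,0,-60],[0,0,0],50],[[0,0,-90],[0,0,0],50],[[0,0,-120],[0,0,0],50],[[0,0,-150],[0,0,0],50],[[0,0,-150],[0,0,0],50]]'

```text
clock: 22.55
tcp_pos: [0.5395, -0.005, 0.232]
orientation: [-0.262, 0.71, 0.562, 0.335]
wrist_force: [1.3, -0.5, 0.7]
finger_gap: 0.0501
grip_force: 0.0
```

```bash
python3 - <<'E'
from h import *
a=imaging.read_camera("side")[90:190,165:265,::-1]
t=imaging.read_camera("top")[100:225,120:190,::-1]
c=np.zeros((600,800,3),np.uint8);c[:500,:500]=cv2.resize(a,None,fx=5,fy=5,interpolation=cv2.INTER_CUBIC);c[:500,510:790]=cv2.resize(t,None,fx=4,fy=4,interpolation=cv2.INTER_CUBIC)
cv2.imwrite("pics/c8.png",c)
print((proj("side",[[.562,.1035,.067],[.562,.1035,.237]])-[165,90])*5)
E
```

```text
[[273.29073156 398.87215254]
 [268.47895419 171.92568559]]
```

View pics/c8.png

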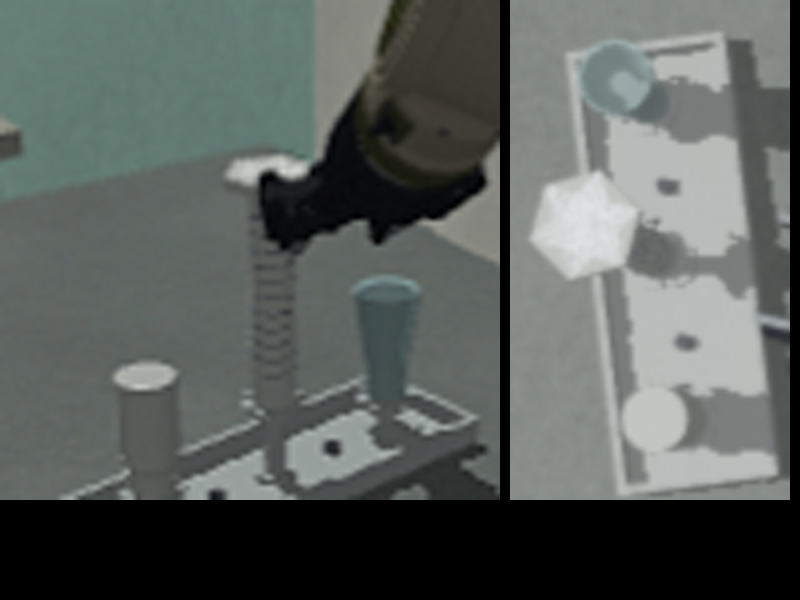

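The cylinder stands upside down on the disc: foot at crop (268,172), rim at (273,400), both where an upright tube over the peg should appear. The flask and bottle are in place, and the gripper is clear. Handing in.

```bash
python3 -c "
from workcell import env
print(env.hand_in())"
```

```text
the job is handed in; nothing more can be done
None
```

The white cylinder stands upside down and released on the free (middle) peg's disc, with the flask and bottle still in place. I handed the job in after about 22.6 s of robot time; hand-in returned no verdict.

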